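# Hang the recovery cage door on its lift-off hinge and shut it

## Robot

A 7-joint arm with a two-finger parallel gripper is mounted at the origin on the work surface. World frame = base frame: x ahead of the robot, y to its left, z up, the work surface at z = 0. Lengths are in m, angles in rad, forces in N, time in s.
With the tool pointing down it reaches from about 0.425 to 0.875 m from the base axis. Payload 4.7 kg.
Tool frame: the origin (TCP) lies midway between the tips of the shut fingers; the grasp point (between the pads) lies 19 mm behind it; z points along the fingers, y is the direction in which the jaws open and shut (so a half turn about z gives the same grasp; the last joint's range is limited). The gripper opens to 87 mm and grips with 3 to 60 N. Pads are 19 mm wide; open, the fingers measure 117 mm over their backs; the gripper's body (75 mm by 190 mm) begins 51 mm behind the grasp point.
Start: joints at [1.183, 0.321, -0.07, 1.45, 0.023, 1.371, -0.057], TCP at [0.254, -0.598, 0.223] pointing down, gripper open.
Joint ranges: [-2.86, 2.86], [-0.3, 2.09], [-1.38, 1.24], [0.06, 2.45], [-1.56, 4.7], [0.09, 2.05], [-2.69, 2.69]. Speed limits (rad/s): [2.57, 2.57, 3.14, 3.14, 3.14, 3.14, 3.14].

## Interface

Orientations are given as a rotation vector (axis times angle).
In Python, from bench import get_state, eyes, job gives the robot as it stands. The module is installed in compiled form; this text tells all that it offers.
- The arm moves only by the shell command python3 -m jog 'ROWS' [FORCE]. ROWS is JSON, a list that holds one entry, the list of rows, each a list of 5 numbers: the opening, from 0 (shut) to 1 (fully open), then the shift along the tool's x, y, z in units of 40 mm (1.0 is 40 mm), then the turn about the tool's z in units of 5 degrees (1.0 is 5 degrees). In form: [[[jaw, dx, dy, dz, turn], ...]]. A call has 1 to 10 rows; each row shifts and turns the commanded pose from where the row before left it, along the tool's axes as they then stand; what a row does not reach is not made up. A row lasts 1/8 s, in which the tool goes at most 62.5 mm and 10.7 degrees, less where a joint would pass 70% of its speed; a pose out of reach is approached as far as the arm can. A call is refused whole if a number of a shift passes 1 or a number of a turn 1, either way. A call with a gripper value outside its range is refused whole. The fingers move at their own pace and stop on an object; FORCE is the grip in N (left out, the last holds). Time passes only in rows, so rows that do not move let the fingers close. It gives the time, the measured TCP pose, the force and the opening at its end, in the units of the state.
- get_state(): the state, without advancing time (a new reading comes with each control period).
- eyes.get_image(name): name is "scene" or "top" or "wrist"; returns (picture, depth): 400x640x3 uint8, red, green, blue; 400x640 float32, m along the optical axis (not along the pixel's ray), 0 where there is no reading.
- eyes.camera_params(name): a dict with "camera_matrix" (3x3 intrinsics, pixels), "pose" (4x4, takes a point from camera to world coordinates); the wrist camera has in their place "mount" (4x4, takes a point from camera to tool coordinates, whose origin is the TCP and whose axes are the flange's). Camera axes: x right, y down, z forward; pixel columns grow to the right and rows downward; lengths in m; the calibration is good to about 2 mm. The wrist camera is an equidistant fisheye: a pixel r from the principal point sees the ray r / f radians off the axis. A picture is of the moment at which its call begins: read the wrist's pose just before it. camera_params takes no time and is no camera call.
- job.close_job(): hands the job in, once; it reports no verdict.
The state is a dict: "time": time; "joint_positions": joint angles; "qd": joint speeds; "joint_torque": joint torques, N m; "position": TCP position; "tool_rot": TCP orientation; "ft_force": force on the tool from outside, world axes, zero at the start; "torque": the same for the moment, N m; "grip_width": opening from 0.0 (shut) to 1.0 (fully open).
Only numpy, scipy, OpenCV 4.12 (cv2) and the standard library are available. Lean on these libraries where they do the work, as an engineer would, in place of code of your own. Each camera call takes 0.05 s, during which the arm holds its last target. There are 200 camera calls.

## Task

Take the green-framed door out of the grey rack and hang it back on the small recovery cage: with the door standing well open, lower both hinge knuckles together over the two upright brass pins until it sits fully home, feeling for the pins and never forcing, dropping or slamming it. Then let go and swing the door shut against its rubber stops, leaving the bottle, the bowl and the blue bin where they stand.

Things in the scene. Friction and masses are not known exactly. Their poses are not given: they have to be found in the camera images.
- cage: Small-animal recovery cage, fixed: white base and top plate, clear side and back walls, 230 (x) x 200 (y) x 205 mm high; a wire carrying loop on top reaches z = 225 mm. Origin: centre of its underside, z up. Its open front faces its own -y, in the plane y = -100 mm. A dark steel hinge strip with two brass pins is on the front near its +x end.
- pin_slot (a point): At cage (74, -122, 50) mm: where the foot of the lower pin would be with the hinge strip at the -x end of its mounting slots. The strip is screwed on somewhere along the slots: the pins really stand 2 to 30 mm from here towards cage +x, unmeasured, to be found by touch or eye; they stay put under moderate force. In y and z they are true. Axes as the cage.
- pin_slot_upper (a point): The same for the upper pin, 100 mm above pin_slot, with the same shift. Both pins are upright, 8 mm in diameter and 16 mm tall, the top 3 mm tapering to a 6 mm wide tip; each stands on a round lug of 9 mm radius, 8 mm thick, whose top is this point's height. The strip's plate reaches 4 mm out of the cage front.
- cage_stop (a point): Tip of the upper of two rubber stops, 12 mm in diameter, that stand 16 mm out of the cage front at cage x = -80 mm, z = 60 and 165 mm; the shut door rests on them, parallel to the front.
- rack: Grey holding rack, fixed, 130 (x) x 90 (y) x 45 mm high, with a slot along its x axis, 15 mm wide, floor 10 mm above the table, walls 8 mm thick reaching 45 mm. Origin: centre of its underside.
- door: Loose cage door, 0.17 to 0.29 kg: 180 (x) x 12 (y) x 165 mm (z), green frame (top rail 28, others 22 mm wide) round a 4 mm clear pane. Starts upright in the rack's slot. Origin: centre of its underside; knuckles at its +x edge, outer face -y. Shut, its axes are parallel to the cage's; opening turns it anticlockwise seen from above: open by 90 degrees, its x points along the cage's +y.
- door_knuckle (a point): Centre of the lower end of the door's lower knuckle, on the hinge axis, at door (103, 0, 22) mm. The two knuckles are upright steel tubes open at both ends, 18 mm tall, 18 mm outside diameter, 10.4 mm bore, the upper 100 mm above the lower. Fully home, their lower ends rest on the lugs and the door's underside is 28 mm above the table.
- door_top (a point): Middle of the door's top edge, 165 mm above its underside; the 12 mm thick top rail can be gripped here from above.
- door_edge (a point): Mid-height of the door's free edge, at door (-90, 0, 82.5) mm. A black knob stands 26 mm out of the outer (-y) face near it, at door x = -79 mm, z = 90 mm.
- bottle: White bottle with red cap, 52 mm in diameter, 130 mm tall; bystander. Origin: centre of its underside.
- bowl: Steel water bowl, 110 mm wide, 45 mm tall; bystander. Origin: centre of its underside.
- bin: Blue open bin, 100 x 130 x 60 mm; bystander. Origin: centre of its underside.
Mind the look-alikes: they are no part of the job. Of the things that look like the door, the middle-sized one is meant.

How it is judged:
By the outcome, as a careful person would: the job done as asked, in the order asked, and still so for the second after the job is handed in, with the robot touching nothing.
It also fails if it takes over 67 s, if anything falls off the work surface, if the arm or the gripper's body presses on something with over 40 N, if the wrist force passes 120 N, or if a joint passes its speed limit or range.

## Working session

There is one attempt and no reset: what is moved stays moved. The work goes in short steps, Python scripts to look and compute and a shell command to move; the robot and the scene stay as the last step left them, time stands still between calls to the robot, and variables do not carry over. Pictures are saved under pics/ and viewed, about 8 in all and at most 12, crops included, and the job is handed in when it is done.

```bash
mkdir -p pics
cat > h.py <<'E'
import numpy as np, cv2
from bench import get_state, eyes, job
from scipy.spatial.transform import Rotation as R
def grab(n):
    p,d=eyes.get_image(n); c=eyes.camera_params(n); np.savez(f'{n}.npz',p=p,d=d,K=c.get("camera_matrix"),T=c.get("pose",np.eye(4)))
    return p,d,c
def cloud(d,c):
    K=c["camera_matrix"];T=c["pose"];v,u=np.mgrid[:d.shape[0],:d.shape[1]]
    P=np.stack([(u-K[0][2])/K[0][0]*d,(v-K[1][2])/K[1][1]*d,d],-1)
    return P@np.array(T)[:3,:3].T+np.array(T)[:3,3]
E
python3 - <<'E'
from h import *
s=get_state();print(s)
for n in("scene","top"):
    p,d,c=grab(n);cv2.imwrite(f'pics/{n}0.png',p[:,:,::-1]);print(n,np.array(c["pose"]).round(3),np.array(c["camera_matrix"]).round(1))
E
```

```text
{'time': 0.0, 'joint_positions': array([ 1.18310711,  0.32183275, -0.07010734,  1.45167084,  0.02262365,
        1.37079244, -0.05695398]), 'qd': array([ 0.00069205, -0.00131966, -0.00014872, -0.00086654,  0.00051214,
        0.00160841,  0.00200128]), 'joint_torque': array([-2.57526281e-04, -4.91283524e+01, -4.03586794e-01, -3.12527597e+01,
       -6.36811322e-02,  4.37008752e-02,  1.95080474e-04]), 'position': array([ 0.25393624, -0.59774573,  0.22145745]), 'tool_rot': array([-3.07659545e+00, -6.26527025e-01,  7.74416258e-04]), 'ft_force': array([ 0.52878075, -0.0758007 , -0.23341656]), 'torque': array([ 0.01562111,  0.04721872, -0.03217659]), 'grip_width': 1.0002382109057504}
scene [[-0.784  0.375 -0.496  1.104]
 [ 0.621  0.45  -0.641  0.676]
 [-0.017 -0.81  -0.586  0.859]
 [ 0.     0.     0.     1.   ]] [[394.3   0.  315.2]
 [  0.  394.3 199. ]
 [  0.    0.    1. ]]
top [[-0.021 -0.994  0.108  0.355]
 [-1.     0.021 -0.005 -0.107]
 [ 0.003 -0.108 -0.994  1.505]
 [ 0.     0.     0.     1.   ]] [[442.7   0.  317.4]
 [  0.  442.7 200.9]
 [  0.    0.    1. ]]
```

View pics/scene0.png

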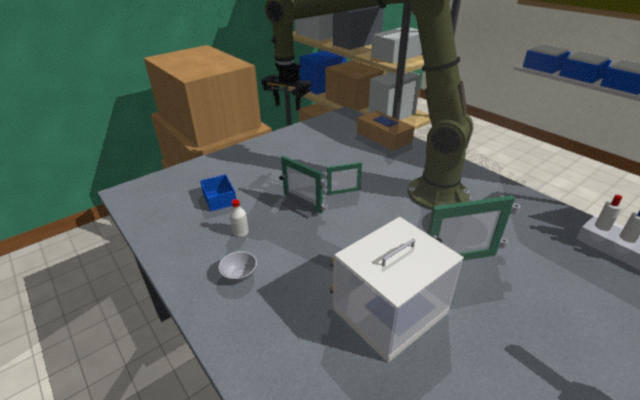

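View pics/top0.png

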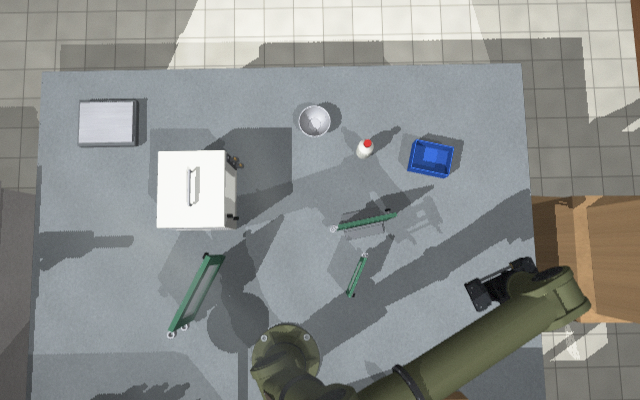

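The scene view shows the cage at (395,285), the bottle at (238,220), the bowl at (238,267) and the bin at (218,192). The top view shows three green doors: small at (357,275), middle-sized in the rack at (362,220), and large at (195,295). The cage front faces image right, with the hinge strip at about (236,160).

Run:
```python
from h import *
f=np.load('top.npz');p,d=f['p'],f['d'];c={"camera_matrix":f['K'],"pose":f['T']}
P=cloud(d,c)
a=cv2.resize(p[140:240,220:250],None,fx=6,fy=6,interpolation=3);b=cv2.resize(p[195:250,320:405],None,fx=6,fy=6,interpolation=3)
cv2.imwrite('pics/z1.png',np.hstack([a[:600],np.vstack([b,np.zeros((600-b.shape[0],b.shape[1],3),np.uint8)])])[:,:,::-1])
# cage top
w=(P[...,2]>.19)&(P[...,2]<.215);w[:, :140]=0;w[:,260:]=0
m=np.zeros_like(w);m[140:240,140:250]=w[140:240,140:250]
q=P[m];print('cage n',len(q),np.median(q[:,2]),cv2.minAreaRect(q[:,:2].astype(np.float32)))
g=p.astype(int);G=(g[...,1]>g[...,0]*1.4)&(g[...,1]>g[...,2]*1.1)&(d>0)
for nm,(v0,v1,u0,u1) in dict(mid=(195,250,320,405),small=(245,305,335,375),big=(245,340,160,230)).items():
    m=np.zeros_like(G);m[v0:v1,u0:u1]=G[v0:v1,u0:u1];q=P[m];zt=np.percentile(q[:,2],97);t=q[q[:,2]>zt-.012]
    print(nm,'ztop',zt.round(3),cv2.minAreaRect(t[:,:2].astype(np.float32)),t.mean(0).round(4))
    x=t[:,:2]-t[:,:2].mean(0);_,s,V=np.linalg.svd(x,full_matrices=0);print(V[0],np.ptp(x@V[0]),np.ptp(x@V[1]))
for nm,(u,v) in dict(bottle=(366,145),bowl=(315,121),bin=(430,157),hinge=(236,160)).items(): print(nm,P[v,u].round(3))
for v in range(150,176,2): print(v,[tuple((P[v,u]*1000).astype(int)) for u in range(230,246,2)])
```

```text
cage n 5103 0.2047940528149359 ((0.5438970923423767, 0.26079851388931274), (0.2017771601676941, 0.23090103268623352), 89.82386779785156)
mid ztop 0.179 ((0.43934366106987, -0.2623623013496399), (0.011461644433438778, 0.17895321547985077), 10.900467872619629) [ 0.439  -0.2616  0.1742]
[ 0.1898106  -0.98182073] 0.17895216267831845 0.011511092945742603
small ztop 0.124 ((0.2665470838546753, -0.23189401626586914), (0.009175652638077736, 0.12904676795005798), 65.17621612548828) [ 0.2667 -0.2316  0.1196]
[-0.90767014  0.41968431] 0.12904601903878493 0.009186303126791752
big ztop 0.221 ((0.2383345067501068, 0.2591267228126526), (0.015754705294966698, 0.2345346361398697), 62.6264533996582) [0.2315 0.2621 0.2157]
[-0.8892757   0.45737154] 0.2345391324158369 0.015779320217213063
bottle [ 0.68  -0.272  0.128]
bowl [ 0.798 -0.112  0.005]
bin [ 0.664 -0.508 -0.001]
hinge [0.635 0.136 0.151]
150 [(np.int64(701), np.int64(183), np.int64(2)), (np.int64(702), np.int64(177), np.int64(0)), (np.int64(701), np.int64(169), np.int64(0)), (np.int64(700), np.int64(162), np.int64(2)), (np.int64(701), np.int64
[... 3920 characters left out ...]
int64(104)), (np.int64(608), np.int64(160), np.int64(87)), (np.int64(615), np.int64(161), np.int64(49)), (np.int64(622), np.int64(161), np.int64(10)), (np.int64(624), np.int64(156), np.int64(0)), (np.int64(624), np.int64(149), np.int64(0)), (np.int64(623), np.int64(142), np.int64(0)), (np.int64(623), np.int64(134), np.int64(4))]
174 [(np.int64(612), np.int64(177), np.int64(33)), (np.int64(606), np.int64(164), np.int64(66)), (np.int64(609), np.int64(161), np.int64(47)), (np.int64(615), np.int64(161), np.int64(10)), (np.int64(616), np.int64(155), np.int64(2)), (np.int64(617), np.int64(150), np.int64(-3)), (np.int64(616), np.int64(142), np.int64(1)), (np.int64(616), np.int64(135), np.int64(1))]
```

View pics/z1.png

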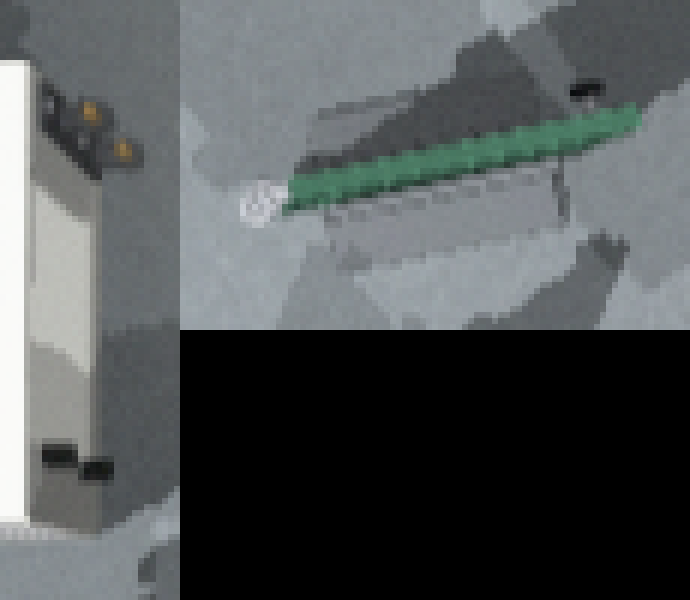

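The crop shows the pin tips at top-image pixels (235,158.7) and (240.7,164.7). It also shows the door's knuckles at (333,229) and its knob at (388,210), on the +x side. The door already stands about 101° open relative to the cage, so it only has to be carried across. I'll turn the tool first.

```bash
python3 -m jog '[[[1,0,0,0,-1],[1,0,0,0,-1],[1,0,0,0,-1],[1,0,0,0,-1],[1,0,0,0,-1],[1,0,0,0,-1],[1,0,0,0,-1],[1,0,0,0,-1],[1,0,0,0,-1],[1,0,0,0,-1]]]' 30 && python3 -m jog '[[[1,0,0,0,-1],[1,0,0,0,-1],[1,0,0,0,-1],[1,0,0,0,-1],[1,0,0,0,-1],[1,0,0,0,-0.6]]]'
cat >> h.py <<'E'
def go(x,y,z,ang=None):
    s=get_state();M=R.from_rotvec(s["tool_rot"]).as_matrix();p=s["position"]
    a=np.degrees(np.arctan2(M[1,0],M[0,0]))
    print('t',round(s["time"],2),'pos',p.round(4),'ang',a.round(2),'tilt',M[:,2].round(3),'F',s["ft_force"].round(2),'T',s["torque"].round(3),'g',round(s["grip_width"],3))
    print('units',(M.T@(np.array([x,y,z])-p)/.04).round(3),'turn',None if ang is None else round((a-ang)/5,2))
E
python3 -c "
from h import *
go(.4393,-.262,.215,100.9);print(get_state()['joint_positions'].round(2))
f=np.load('top.npz');p,d=f['p'].astype(int),f['d'];P=cloud(d,{'camera_matrix':f['K'],'pose':f['T']})
K,T=f['K'],f['T']
for (v0,v1,u0,u1,z) in ((155,162,232,238,.166),(161,168,237,245,.066)):
    q=p[v0:v1,u0:u1];w=np.clip(q[...,0]-q[...,2]-15,0,None);v,u=np.mgrid[v0:v1,u0:u1];uu=(w*u).sum()/w.sum();vv=(w*v).sum()/w.sum()
    r=T[:3,:3]@np.array([(uu-K[0,2])/K[0,0],(vv-K[1,2])/K[1,1],1]);zz=z-.004;print(uu,vv,(T[:3,3]+r*(zz-T[2,3])/r[2]).round(4))
"
```

```text
time: 1.35
position: [0.254, -0.598, 0.2219]
tool_rot: [-2.521, -1.872, -0.0]
ft_force: [0.6, 0.6, 0.0]
grip_width: 0.997
time: 2.1
position: [0.254, -0.598, 0.2219]
tool_rot: [-1.995, -2.426, -0.001]
ft_force: [-0.7, -0.1, -0.1]
grip_width: 1.001
t 2.1 pos [ 0.254  -0.598   0.2219] ang 101.13 tilt [-0.     0.001 -1.   ] F [-0.72 -0.06 -0.14] T [ 0.011 -0.083  0.003] g 1.001
units [7.346 6.167 0.179] turn 0.05
[ 1.32  0.33 -0.25  1.45  0.08  1.38  1.26]
234.59923664122138 158.26335877862596 [0.6384 0.1384 0.162 ]
240.10232558139535 164.56279069767442 [0.638  0.1384 0.062 ]
```

```bash
python3 -m jog '[[[1,0.92,0.77,0,0],[1,0.92,0.77,0,0],[1,0.92,0.77,0,0],[1,0.92,0.77,0,0],[1,0.92,0.77,0,0],[1,0.92,0.77,0,0],[1,0.92,0.77,0,0],[1,0.92,0.77,0.15,0.05],[1,0,0,0,0]]]'
python3 - <<'E'
from h import *
go(.4393,-.262,.14,100.9)
p,d=eyes.get_image("wrist");c=eyes.camera_params("wrist");print(c)
cv2.imwrite('pics/w1.png',p[:,:,::-1])
E
```

```text
time: 3.22
position: [0.4416, -0.2575, 0.2161]
tool_rot: [-1.993, -2.427, -0.002]
ft_force: [0.8, -1.2, -0.1]
grip_width: 0.999
t 3.23 pos [ 0.4416 -0.2575  0.2161] ang 101.23 tilt [-0.     0.002 -1.   ] F [ 0.8  -1.17 -0.06] T [-0.045 -0.109  0.012] g 0.999
units [-0.102 -0.078  1.903] turn 0.07
{'camera_matrix': array([[309.70691629,   0.        , 320.15714764],
       [  0.        , 309.70691629, 199.81351289],
       [  0.        ,   0.        ,   1.        ]]), 'mount': array([[-1.03440578e-03, -9.60870919e-01, -2.76994596e-01,
         7.65620364e-02],
       [ 9.99999406e-01, -1.08948565e-03,  4.49464318e-05,
        -5.87973477e-04],
       [-3.44969358e-04, -2.76994385e-01,  9.60871475e-01,
        -1.63661976e-01],
       [ 0.00000000e+00,  0.00000000e+00,  0.00000000e+00,
         1.00000000e+00]])}
```

View pics/w1.png

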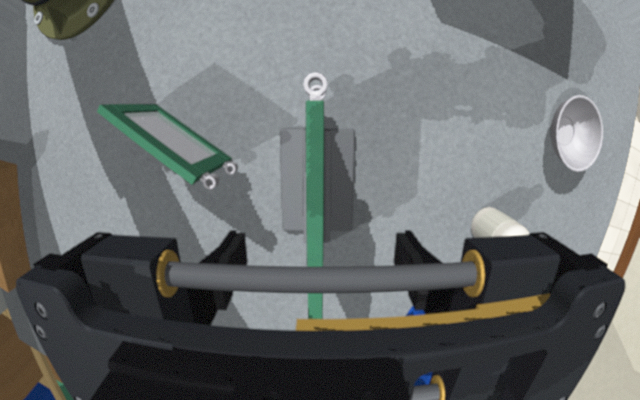

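The wrist view shows the door centred between the jaws, with its top edge along column 315 and the upper knuckle at (315,84). I'll descend and grip.

```bash
python3 -m jog '[[[1,-0.1,-0.08,0.5,0.05],[1,0,0,0.6,0],[1,0,0,0.5,0],[1,0,0,0.3,0],[1,0,0,0,0],[0,0,0,0,0],[0,0,0,0,0],[0,0,0,0,0],[0,0,0,0,0],[0,0,0,0,0]]]' 35
python3 - <<'E'
from h import *
go(.4393,-.262,.26)
E
```

```text
time: 4.53
position: [0.4374, -0.2667, 0.1407]
tool_rot: [2.008, 2.416, -0.0]
ft_force: [-0.9, 0.3, 0.4]
grip_width: 0.516
t 4.53 pos [ 0.4374 -0.2667  0.1407] ang 100.53 tilt [ 0. -0. -1.] F [-0.88  0.32  0.36] T [ 0.01  -0.104 -0.078] g 0.516
units [ 0.106  0.068 -2.984] turn None
```

```bash
python3 -m jog '[[[0,0,0,0,0],[0,0,0,0,0],[0,0,0,0,0],[0,0,0,0,0],[0,0,0,0,0],[0,0,0,0,0]]]' 35
python3 - <<'E'
from h import *
go(.4393,-.262,.26)
E
```

```text
time: 5.28
position: [0.4374, -0.2667, 0.1405]
tool_rot: [2.008, 2.416, -0.0]
ft_force: [-0.3, 0.0, 0.0]
grip_width: 0.135
t 5.28 pos [ 0.4374 -0.2667  0.1405] ang 100.52 tilt [ 0. -0. -1.] F [-0.35  0.03  0.02] T [ 0.021 -0.208 -0.004] g 0.135
units [ 0.107  0.069 -2.986] turn None
```

```bash
python3 -m jog '[[[0,0,0,-0.2,0],[0,0,0,-0.4,0],[0,0,0,-0.5,0],[0,0,0,-0.4,0],[0,0,0,-0.2,0],[0,0,0,0,0],[0,0,0,0,0]]]'
python3 - <<'E'
from h import *
go(.4393,-.262,.21)
p,d=eyes.get_image("wrist");np.savez('w2.npz',p=p,d=d)
c=cv2.resize(p[40:200,220:420],None,fx=3,fy=3,interpolation=3)
cv2.imwrite('pics/w2.png',c[:,:,::-1])
f=eyes.camera_params("wrist");K=f["camera_matrix"];M=f["mount"]
E
```

```text
time: 6.15
position: [0.4369, -0.2665, 0.2079]
tool_rot: [-2.008, -2.415, 0.0]
ft_force: [-0.1, -0.2, -3.4]
grip_width: 0.14
t 6.15 pos [ 0.4369 -0.2665  0.2079] ang 100.52 tilt [-0.001  0.001 -1.   ] F [-0.1  -0.19 -3.37] T [ 0.021 -0.116 -0.003] g 0.14
units [ 0.099  0.08  -0.053] turn None
```

View pics/w2.png

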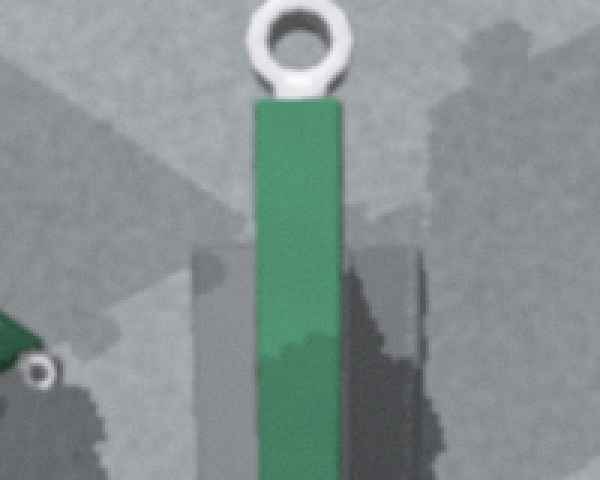

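The door is lifted straight and gripped squarely. The upper knuckle ring is centred at about (319.7,53.3) in the wrist image. Next I'll compute the knuckle in the tool frame and check the door's pitch.

```bash
cat >> h.py <<'E'
_c=eyes.camera_params("wrist")
def ray(u,v):
    K=_c["camera_matrix"];M=_c["mount"];a=np.array([u-K[0][2],v-K[1][2]]);r=np.hypot(*a);t=r/K[0][0]
    b=np.array([*(a/r*np.sin(t)),np.cos(t)]);return M[:3,:3]@b,M[:3,3],np.cos(t)
def pt(u,v,z): # tool point at tool z
    b,o,_=ray(u,v);return o+b*(z-o[2])/b[2]
def dp(u,v,d):
    b,o,c=ray(u,v);return o+b*d/c
E
python3 - <<'E'
from h import *
f=np.load('w2.npz');p,d=f['p'].astype(int),f['d']
print('knuckle',pt(319.7,53.3,-.0095).round(4))
for v in range(76,230,14):
    us=np.where((p[v,290:350,1]>p[v,290:350,0]*1.4)&(p[v,290:350,1]>p[v,290:350,2]*1.1))[0]+290
    u=us.mean();print(v,us.min(),us.max(),dp(u,v,np.median(d[v,us])).round(4),pt(u,v,-.0345).round(4))
for v in range(42,66,3): print(v,[tuple((dp(u,v,d[v,u])*1000).round().astype(int)) for u in (304,306,312,327,333,335)])
E
```

```text
knuckle [ 0.1066 -0.0007 -0.0095]
76 305 332 [ 0.0919 -0.0012 -0.0359] [ 0.092  -0.0012 -0.0345]
90 306 333 [ 0.086  -0.0008 -0.0359] [ 0.0861 -0.0008 -0.0345]
104 306 332 [ 0.0802 -0.001  -0.0354] [ 0.0803 -0.001  -0.0345]
118 306 333 [ 0.0744 -0.0008 -0.0358] [ 0.0744 -0.0008 -0.0345]
132 306 333 [ 0.0687 -0.0008 -0.0359] [ 0.0686 -0.0008 -0.0345]
146 306 333 [ 0.0629 -0.0008 -0.0362] [ 0.0627 -0.0008 -0.0345]
160 306 333 [ 0.057  -0.0008 -0.0359] [ 0.0568 -0.0008 -0.0345]
174 306 333 [ 0.051  -0.0009 -0.036 ] [ 0.0507 -0.0009 -0.0345]
188 307 333 [ 0.0449 -0.0006 -0.0358] [ 0.0446 -0.0007 -0.0345]
202 307 332 [ 0.0389 -0.0009 -0.0364] [ 0.0383 -0.0009 -0.0345]
216 307 332 [ 0.0324 -0.0009 -0.0361] [ 0.0319 -0.0009 -0.0345]
42 [(np.int64(163), np.int64(-19), np.int64(206)), (np.int64(163), np.int64(-17), np.int64(207)), (np.int64(112), np.int64(-4), np.int64(-10)), (np.int64(112), np.int64(3), np.int64(-11)), (np.int64(163), np.int64(15), np.int64(208)), (np.int64(163), np.int64(17), np.int64(207))]
45 [(np.int64(111), np.int64(-8), np.int64(-10)), (np.int64(110), np.int64(-7), np.
[... 1146 characters left out ...]
nt64(206)), (np.int64(144), np.int64(8), np.int64(206)), (np.int64(104), np.int64(6), np.int64(-11)), (np.int64(104), np.int64(7), np.int64(-11))]
60 [(np.int64(103), np.int64(-8), np.int64(-12)), (np.int64(103), np.int64(-7), np.int64(-10)), (np.int64(103), np.int64(-5), np.int64(-9)), (np.int64(103), np.int64(3), np.int64(-9)), (np.int64(103), np.int64(6), np.int64(-11)), (np.int64(103), np.int64(7), np.int64(-11))]
63 [(np.int64(137), np.int64(-19), np.int64(205)), (np.int64(102), np.int64(-7), np.int64(-10)), (np.int64(101), np.int64(-4), np.int64(-13)), (np.int64(101), np.int64(3), np.int64(-11)), (np.int64(101), np.int64(6), np.int64(-11)), (np.int64(137), np.int64(17), np.int64(207))]
```

```bash
python3 -m jog '[[[0,0.3,0.38,0,0],[0,0.6,0.74,0,0],[0,0.7,0.86,0,0],[0,0.7,0.86,0,0],[0,0.7,0.86,0,0],[0,0.7,0.86,0,0],[0,0.7,0.86,0,0],[0,0.6,0.74,0,0],[0,0.35,0.44,0,0],[0,0.16,0.2,0,0]]]'
python3 -m jog '[[[0,0,0,0,0],[0,0,0,0,0],[0,0,0,0,0]]]'
python3 - <<'E'
from h import *
go(.6579,.0345,.2079,100.5)
s=get_state();p,d=eyes.get_image("wrist");np.savez('w3.npz',p=p,d=d,pos=s["position"],rot=s["tool_rot"])
c=cv2.resize(p[0:120,240:400],None,fx=4,fy=4,interpolation=3)
cv2.imwrite('pics/w3.png',c[:,:,::-1])
E
```

```text
time: 7.45
position: [0.6646, 0.0012, 0.2073]
tool_rot: [-2.005, -2.416, 0.001]
ft_force: [-0.3, -0.4, -2.8]
grip_width: 0.133
time: 7.82
position: [0.6642, -0.0018, 0.2087]
tool_rot: [2.01, 2.414, -0.001]
ft_force: [-0.3, -0.5, -2.4]
grip_width: 0.133
t 7.83 pos [ 0.6642 -0.0018  0.2087] ang 100.42 tilt [-0.    -0.001 -1.   ] F [-0.25 -0.5  -2.42] T [-0.058 -0.074  0.004] g 0.133
units [0.922 0.01  0.018] turn -0.02
```

View pics/w3.png

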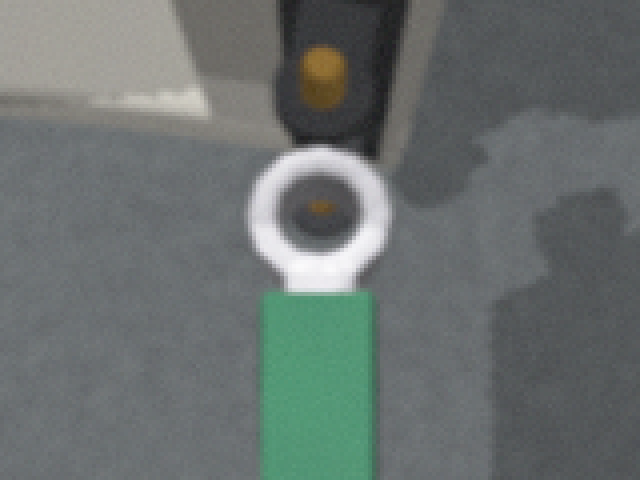

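The wrist view shows the upper pin at crop (324,57–100), with its tip at about (321.2,13.2) full-image. The lower pin is visible through the knuckle bore, and the ring is centred at about (320,52.5).

Run:
```python
from h import *
f=np.load('w3.npz');p=f['p'].astype(int);M=R.from_rotvec(f['rot']).as_matrix()
w=np.clip(p[0:40,305:340,0]-p[0:40,305:340,2]-40,0,None);print((w>0).sum(1));
for v in range(9,28): 
    us=np.where(w[v]>0)[0]+305
    if len(us): print(v,us.min(),us.max(),end='; ')
# ring by white mask
q=p[33:72,296:344];m=(q.min(-1)>170);v,u=np.nonzero(m);print('\nring u',296+u.min(),296+u.max(),'v',33+v.min(),33+v.max())
k=pt(319.9,52.7,-.0095);
for nm,t in dict(tip=pt(321.0,13.0,.0427),base=pt(320.6,25,.0587),knuckle=k,low=pt(320.2,52,.0427+.1)).items(): print(nm,t.round(4),(M@t+f['pos']).round(4))
```

```text
[ 0  0  0  0  0  0  0  0  0  0  0  0  7  9 10 11 11 11 11 10 10 10 10 10
  9  8  4  0  0  0  0  0  0  0  0  0  0  0  0  0]
12 317 323; 13 316 324; 14 316 325; 15 315 325; 16 315 325; 17 315 325; 18 315 325; 19 316 325; 20 316 325; 21 316 325; 22 316 325; 23 316 325; 24 316 324; 25 317 324; 26 319 322; 
ring u 302 336 v 37 71
tip [1.455e-01 1.000e-04 4.270e-02] [0.638  0.1413 0.1658]
base [ 1.414e-01 -1.000e-04  5.870e-02] [0.6385 0.1372 0.1498]
knuckle [ 0.1069 -0.0006 -0.0095] [0.6442 0.1032 0.2181]
low [ 0.1376 -0.0004  0.1427] [0.6389 0.1333 0.0658]
```

```bash
python3 -m jog '[[[0,0.2,0,0,0],[0,0.3,0.01,0,0],[0,0.28,0,0,0],[0,0.14,0,0,0],[0,0,0,0.2,0],[0,0,0,0.3,0],[0,0,0,0.15,0],[0,0,0,0,0],[0,0,0,0,0]]]'
python3 - <<'E'
from h import *
go(.6579,.0345,.1585,100.5)
s=get_state();p,d=eyes.get_image("wrist")
c=cv2.resize(p[20:100,260:380],None,fx=5,fy=5,interpolation=3)
cv2.imwrite('pics/w4.png',c[:,:,::-1])
E
```

```text
time: 9.0
position: [0.6584, 0.0358, 0.1827]
tool_rot: [2.009, 2.415, 0.0]
ft_force: [-0.4, -0.3, -2.8]
grip_width: 0.136
t 9.0 pos [0.6584 0.0358 0.1827] ang 100.51 tilt [ 0.  0. -1.] F [-0.43 -0.29 -2.79] T [-0.035 -0.175 -0.001] g 0.136
units [-0.029 -0.018  0.604] turn 0.0
```

View pics/w4.png

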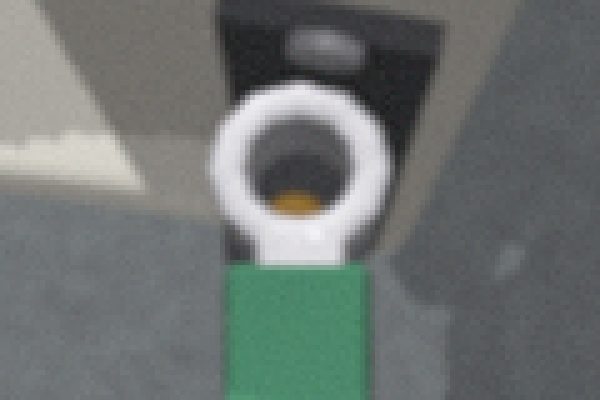

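The upper pin tip is visible through the bore at crop (296,205), full image (319.2,~60). It is close to coaxial with the ring, which is centred at crop (301,165).

```bash
python3 - <<'E'
from h import *
print('far rim of tip',pt(319.2,58.6,.0167).round(4),'ring',pt(320.2,53,-.0095-.0005).round(4), pt(320.2,20+165/5,-.01).round(4),'lug/bore far',pt(320.2,20+117/5,-.01).round(4))
E
python3 -m jog '[[[0,-0.02,-0.01,0,0],[0,0,0,0.1,0],[0,0,0,0.05,0],[0,0,0,0,0]]]'
python3 -c "
from h import *
go(.6579,.0345,.1585,100.5)"
```

```text
far rim of tip [ 0.1085 -0.001   0.0167] ring [ 0.1066 -0.0005 -0.01  ] [ 0.1066 -0.0005 -0.01  ] lug/bore far [ 0.1116 -0.0005 -0.01  ]
time: 9.55
position: [0.6577, 0.0351, 0.1762]
tool_rot: [-2.008, -2.416, 0.001]
ft_force: [-1.4, 0.2, -3.1]
grip_width: 0.132
t 9.55 pos [0.6577 0.0351 0.1762] ang 100.53 tilt [-0.001 -0.    -1.   ] F [-1.41  0.22 -3.11] T [ 0.    -0.138 -0.018] g 0.132
units [-0.014  0.002  0.441] turn 0.01
```

```bash
python3 -m jog '[[[0,-0.01,0,0.04,0],[0,0,0,0.04,0],[0,0,0,0,0]]]';python3 -m jog '[[[0,0,0,0.04,0],[0,0,0,0,0]]]'
python3 -c "
from h import *
go(.6579,.0345,.1585,100.5)"
```

```text
time: 9.93
position: [0.6579, 0.0346, 0.1731]
tool_rot: [-2.008, -2.416, 0.0]
ft_force: [0.2, -0.7, -3.3]
grip_width: 0.133
time: 10.18
position: [0.658, 0.0347, 0.1716]
tool_rot: [-2.008, -2.416, 0.0]
ft_force: [-0.7, -0.3, -2.8]
grip_width: 0.136
t 10.18 pos [0.658  0.0347 0.1716] ang 100.52 tilt [-0. -0. -1.] F [-0.7  -0.29 -2.8 ] T [ 0.003 -0.104 -0.017] g 0.136
units [-0.004 -0.002  0.328] turn 0.0
```

There is no contact force about 3 mm past the pin tip height, so the knuckles are entering. I'll keep feeling downward.

```bash
python3 -m jog '[[[0,0,0,0.05,0],[0,0,0,0.05,0],[0,0,0,0,0]]]';python3 -m jog '[[[0,0,0,0.05,0],[0,0,0,0.05,0],[0,0,0,0,0]]]'
python3 -c "
from h import *
go(.6579,.0345,.1585,100.5)"
```

```text
time: 10.55
position: [0.6578, 0.0346, 0.1674]
tool_rot: [-2.008, -2.415, 0.001]
ft_force: [-0.4, 0.5, -3.0]
grip_width: 0.134
time: 10.92
position: [0.6579, 0.0346, 0.1634]
tool_rot: [-2.008, -2.415, 0.001]
ft_force: [-0.8, -0.8, -3.1]
grip_width: 0.131
t 10.93 pos [0.6579 0.0346 0.1634] ang 100.52 tilt [-0.001 -0.    -1.   ] F [-0.81 -0.85 -3.06] T [ 0.022 -0.071 -0.038] g 0.131
units [-0.002  0.001  0.123] turn 0.0
```

```bash
python3 -m jog '[[[0,0,0,0.04,0],[0,0,0,0.03,0],[0,0,0,0,0]]]';python3 -m jog '[[[0,0,0,0.025,0],[0,0,0,0.025,0],[0,0,0,0,0]]]';python3 -m jog '[[[0,0,0,0.02,0],[0,0,0,0,0]]]'
```

```text
time: 11.3
position: [0.658, 0.0346, 0.1608]
tool_rot: [-2.008, -2.416, 0.0]
ft_force: [-0.5, -0.2, -2.5]
grip_width: 0.133
time: 11.68
position: [0.658, 0.0346, 0.1588]
tool_rot: [-2.008, -2.416, 0.0]
ft_force: [0.7, 0.3, -2.9]
grip_width: 0.137
time: 11.92
position: [0.6581, 0.0346, 0.1583]
tool_rot: [2.008, 2.416, 0.0]
ft_force: [-0.4, 0.1, -1.4]
grip_width: 0.137
```

```bash
python3 -m jog '[[[0,0,0,0.01,0],[0,0,0,0,0],[0,0,0,0,0]]]'; python3 -m jog '[[[0,0,0,0.01,0],[0,0,0,0,0]]]'
```

```text
time: 12.3
position: [0.6582, 0.0346, 0.158]
tool_rot: [2.008, 2.415, 0.0]
ft_force: [-0.1, -1.4, 0.1]
grip_width: 0.135
time: 12.55
position: [0.6582, 0.0345, 0.1576]
tool_rot: [2.008, 2.415, 0.0]
ft_force: [-0.4, -1.0, 1.1]
grip_width: 0.135
```

The upward force now exceeds the door's weight at the expected home height, so it is seated. I'll release and check.

```bash
python3 -m jog '[[[0.2,0,0,0,0],[0.3,0,0,0,0],[0.5,0,0,0,0],[0.6,0,0,0,0],[0.6,0,0,0,0],[0.6,0,0,0,0]]]'; python3 -m jog '[[[0.6,0,0,-0.3,0],[0.6,0,0,-0.7,0],[0.6,0,0,-0.6,0],[0.6,0,0,-0.3,0],[0.6,0,0,0,0],[0.6,0,0,0,0]]]'
python3 - <<'E'
from h import *
go(.6579,.0345,.1585,100.5)
s=get_state();p,d=eyes.get_image("wrist")
K,T=0,0
a,ds,c=grab("scene")
cv2.imwrite('pics/r1.png',np.hstack([cv2.resize(p[0:200,200:440],None,fx=2,fy=2),cv2.resize(a[180:380,260:460],None,fx=2,fy=2)])[:,:,::-1])
E
```

```text
time: 13.3
position: [0.658, 0.0347, 0.1573]
tool_rot: [2.008, 2.416, -0.0]
ft_force: [0.2, -1.1, -0.5]
grip_width: 0.583
time: 14.05
position: [0.6576, 0.0345, 0.2323]
tool_rot: [-2.008, -2.415, 0.002]
ft_force: [-0.1, -0.1, 0.5]
grip_width: 0.6
t 14.05 pos [0.6576 0.0345 0.2323] ang 100.53 tilt [-0.002 -0.    -1.   ] F [-0.08 -0.06  0.53] T [-0.026 -0.087 -0.01 ] g 0.6
units [-0.002  0.011  1.845] turn 0.01
```

View pics/r1.png

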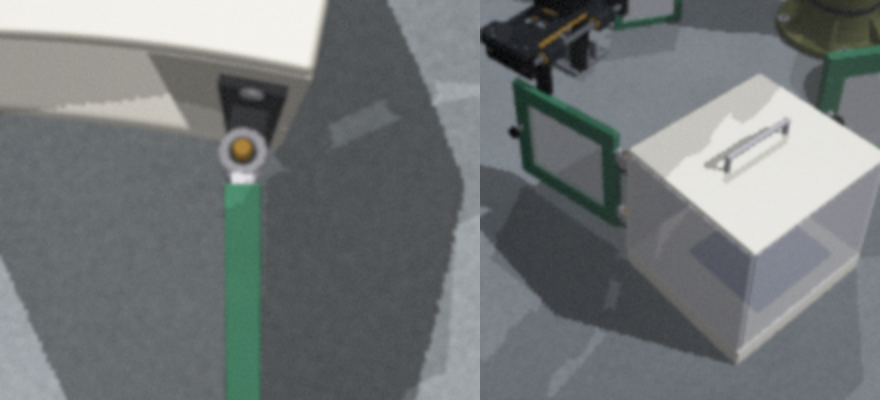

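The door hangs on its pins: the pin fills the bore at crop (241,148), and the door is open and level in the scene view. I'll close the jaws and go to the outer face near the free stile, above the knob.

```bash
python3 -m jog '[[[0,-0.4,0.2,0,0],[0,-0.6,0.3,0,0],[0,-0.5,0.3,0,0],[0,-0.2,0.1,0,0],[0,0,0,0,0],[0,0,0,0.5,0],[0,0,0,0.7,0],[0,0,0,0.5,0],[0,0,0,0.23,0],[0,0,0,0,0]]]' 20
python3 - <<'E'
from h import *
go(.7054,-.0264,.155,100.5)
p,d,c=grab("top");P=cloud(d,c)
g=p.astype(int);G=(g[...,1]>g[...,0]*1.4)&(g[...,1]>g[...,2]*1.1)&(d>0)&(P[...,2]>.17)&(P[...,2]<.22)&(P[...,0]>.5)
q=P[G];print(len(q),q.mean(0),np.median(q[:,2]),cv2.minAreaRect(q[:,:2].astype(np.float32)))
print(get_state()['joint_positions'].round(2))
E
```

```text
time: 15.4
position: [0.7054, -0.0255, 0.1555]
tool_rot: [-2.007, -2.416, 0.001]
ft_force: [0.4, 0.0, 0.7]
grip_width: 0.003
t 15.4 pos [ 0.7054 -0.0255  0.1555] ang 100.54 tilt [-0.001 -0.    -1.   ] F [0.36 0.01 0.69] T [-0.006 -0.087 -0.018] g 0.003
units [-0.023 -0.005  0.012] turn 0.01
116 [0.64943415 0.07413565 0.18947677] 0.1901020452477732 ((0.6500167846679688, 0.0743950754404068), (0.011011766269803047, 0.09651503711938858), 12.222475051879883)
[ 0.44  0.56 -0.65  1.36  0.34  1.34 -0.03]
```

```bash
python3 -m jog '[[[0,0,-0.2,0,0],[0,0,-0.15,0,0],[0,-0.01,-0.19,0,0.5],[0,-0.01,-0.19,0,0.5],[0,-0.02,-0.29,0,0.75],[0,-0.03,-0.38,0,1],[0,-0.03,-0.38,0,1],[0,-0.03,-0.38,0,1],[0,-0.03,-0.38,0,1],[0,-0.03,-0.38,0,1]]]'
cat >> h.py <<'E'
def arc():
    s=get_state();M=R.from_rotvec(s["tool_rot"]).as_matrix();go(*s["position"])
    print('hinge in tool mm',(M.T@(np.array([.638,.139,s["position"][2]])-s["position"])*1000).round(1))
E
python3 - <<'E'
from h import *
arc()
p,d,c=grab("top");P=cloud(d,c)
g=p.astype(int);G=(g[...,1]>g[...,0]*1.4)&(g[...,1]>g[...,2]*1.1)&(d>0)&(P[...,2]>.17)&(P[...,2]<.22)&(P[...,0]>.5)&(P[...,1]>-.1)
q=P[G];print(len(q),q.mean(0),cv2.minAreaRect(q[:,:2].astype(np.float32)))
E
```

```text
time: 16.7
position: [0.5894, -0.0287, 0.1563]
tool_rot: [2.627, 1.722, -0.0]
ft_force: [-0.3, 0.0, 0.1]
grip_width: 0.003
t 16.7 pos [ 0.5894 -0.0287  0.1563] ang 66.48 tilt [ 0. -0. -1.] F [-0.26  0.01  0.11] T [-0.037 -0.024 -0.007] g 0.003
units [0. 0. 0.] turn None
hinge in tool mm [ 1.732e+02 -2.230e+01 -1.000e-01]
89 [0.61746603 0.0911276  0.1902384 ] ((0.6171703338623047, 0.08947550505399704), (0.07318048179149628, 0.010136622935533524), 66.40594482421875)
```

The door follows the fingers and is now at 66°. Continuing.

```bash
python3 -m jog '[[[0,-0.03,-0.38,0,1],[0,-0.03,-0.38,0,1],[0,-0.03,-0.38,0,1],[0,-0.03,-0.38,0,1],[0,-0.03,-0.38,0,1],[0,-0.03,-0.38,0,1],[0,-0.03,-0.38,0,1],[0,-0.03,-0.38,0,1],[0,-0.02,-0.3,0,0.8],[0,-0.02,-0.23,0,0.6]]]'
python3 -c "
from h import *
arc();print(get_state()['joint_positions'].round(2))"
```

```text
time: 18.0
position: [0.4832, 0.0611, 0.1564]
tool_rot: [3.095, 0.537, 0.001]
ft_force: [-0.7, 0.1, 0.3]
grip_width: 0.005
t 18.0 pos [0.4832 0.0611 0.1564] ang 19.69 tilt [ 0.001 -0.    -1.   ] F [-0.71  0.07  0.34] T [-0.068  0.009  0.023] g 0.005
units [0. 0. 0.] turn None
hinge in tool mm [ 1.72e+02 -2.12e+01  1.00e-01]
[ 0.43  0.05 -0.62  1.91  0.03  1.19 -1.43]
```

```bash
python3 -m jog '[[[0,-0.01,-0.15,0,0.4],[0,-0.01,-0.15,0,0.4],[0,-0.01,-0.15,0,0.4],[0,-0.01,-0.15,0,0.4],[0,-0.01,-0.11,0,0.3],[0,-0.01,-0.11,0,0.3],[0,-0.01,-0.11,0,0.3],[0,0,-0.08,0,0.2],[0,0,-0.08,0,0.2],[0,0,0,0,0]]]'
python3 -c "
from h import *
arc()"
```

```text
time: 19.25
position: [0.4706, 0.1026, 0.1561]
tool_rot: [-3.138, -0.145, -0.0]
ft_force: [-0.3, 0.0, 0.1]
grip_width: 0.007
t 19.25 pos [0.4706 0.1026 0.1561] ang 5.29 tilt [ 0.  0. -1.] F [-0.26  0.01  0.06] T [-0.029  0.02   0.032] g 0.007
units [0. 0. 0.] turn None
hinge in tool mm [170.  -20.8   0. ]
```

```bash
python3 -m jog '[[[0,0,-0.08,0,0.2],[0,0,-0.08,0,0.2],[0,0,-0.08,0,0.2],[0,0,-0.04,0,0.1],[0,0,-0.04,0,0.1],[0,0,0,0,0]]]'; python3 -m jog '[[[0,0,-0.04,0,0.1],[0,0,-0.03,0,0.1],[0,0,0,0,0]]]'
python3 -c "
from h import *
arc()"
```

```text
time: 20.0
position: [0.4698, 0.1152, 0.1561]
tool_rot: [3.141, 0.035, 0.0]
ft_force: [-0.3, -0.1, 0.7]
grip_width: 0.009
time: 20.38
position: [0.4698, 0.1181, 0.1561]
tool_rot: [3.142, 0.008, 0.0]
ft_force: [-0.9, -0.9, 0.1]
grip_width: 0.006
t 20.38 pos [0.4698 0.1181 0.1561] ang 0.28 tilt [ 0. -0. -1.] F [-0.94 -0.92  0.11] T [0.03  0.027 0.   ] g 0.006
units [0. 0. 0.] turn None
hinge in tool mm [168.3 -20.1   0. ]
```

```bash
python3 -m jog '[[[0,0,-0.02,0,0],[0,0,0,0,0]]]'; python3 -m jog '[[[0,0,-0.02,0,0],[0,0,0,0,0]]]'
```

```text
time: 20.62
position: [0.4697, 0.1188, 0.1561]
tool_rot: [3.141, 0.008, -0.0]
ft_force: [0.0, 0.2, 0.4]
grip_width: 0.006
time: 20.88
position: [0.4697, 0.1196, 0.1561]
tool_rot: [3.142, 0.008, 0.0]
ft_force: [0.3, -0.4, 0.1]
grip_width: 0.003
```

```bash
python3 -m jog '[[[0,0,-0.03,0,0],[0,0,0,0,0]]]'; python3 -m jog '[[[0,0,-0.03,0,0],[0,0,0,0,0]]]'
python3 - <<'E'
from h import *
p,d,c=grab("top")
cv2.imwrite('pics/t2.png',cv2.resize(p[130:240,150:270],None,fx=5,fy=5,interpolation=3)[:,:,::-1])
E
```

```text
time: 21.12
position: [0.4697, 0.1209, 0.1561]
tool_rot: [3.142, 0.008, 0.0]
ft_force: [-0.6, -0.4, 0.4]
grip_width: 0.003
time: 21.38
position: [0.4697, 0.1217, 0.1561]
tool_rot: [3.141, 0.007, -0.0]
ft_force: [0.6, -1.0, 0.2]
grip_width: 0.006
```

View pics/t2.png

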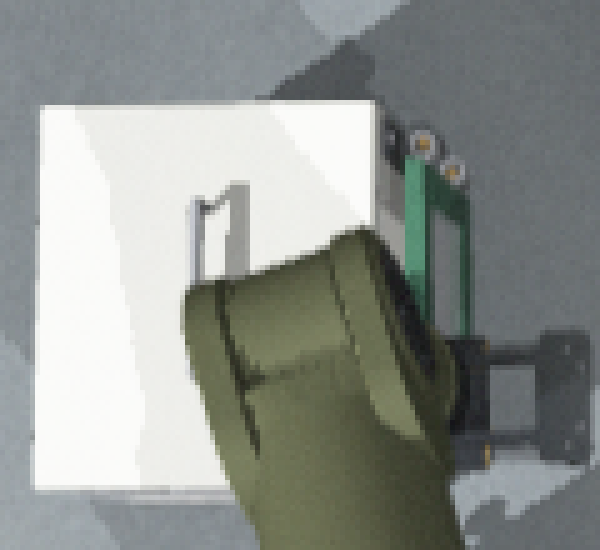

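The top crop shows the door almost parallel to the front, at columns 405–470, with the pins in both knuckles. I'll keep pressing gently until the stops are felt.

```bash
for i in 1; do :; done; python3 -m jog '[[[0,0,-0.03,0,0],[0,0,0,0,0]]]'; python3 -m jog '[[[0,0,-0.03,0,0],[0,0,0,0,0]]]'; python3 -m jog '[[[0,0,-0.03,0,0],[0,0,0,0,0]]]'
```

```text
time: 21.68
position: [0.4697, 0.1219, 0.1561]
tool_rot: [3.14, 0.006, -0.001]
ft_force: [-0.0, -4.2, 1.7]
grip_width: 0.004
time: 21.92
position: [0.4697, 0.1219, 0.156]
tool_rot: [3.138, 0.005, -0.001]
ft_force: [-1.8, -7.6, 3.0]
grip_width: 0.006
time: 22.18
position: [0.4697, 0.122, 0.156]
tool_rot: [3.137, 0.004, -0.002]
ft_force: [-2.0, -9.7, 2.6]
grip_width: 0.006
```

The stops are reached: y holds at 0.122 and the force climbs to about 10 N. I'll back off and move clear.

```bash
python3 -m jog '[[[0,0,0.05,0,0],[0,0,0.05,0,0],[0,0,0.1,0,0],[0,0,0.3,0,0],[0,0,0.6,0,0],[0,0,0.6,0,0],[0,0,0.4,-0.5,0],[0,0,0,-0.8,0],[0,0,0,-0.5,0],[0,0,0,0,0]]]'; python3 -m jog '[[[0,0,0.5,0,0],[0,0,0.8,0,0],[0,0,0.8,0,0],[0,0,0.5,0,0],[0,0,0,0,0],[0,0,0,0,0],[0,0,0,0,0]]]'
python3 - <<'E'
from h import *
go(.4,-.1,.25)
p,d,c=grab("top");P=cloud(d,c)
g=p.astype(int);G=(g[...,1]>g[...,0]*1.4)&(g[...,1]>g[...,2]*1.1)&(d>0)&(P[...,2]>.182)&(P[...,2]<.22)&(P[...,0]>.4)&(P[...,1]>.1)
q=P[G];print(len(q),q.mean(0),cv2.minAreaRect(q[:,:2].astype(np.float32)))
a,_,_=grab("scene")
cv2.imwrite('pics/f.png',np.hstack([cv2.resize(p[95:245,145:265],None,fx=3,fy=3,interpolation=3),cv2.resize(p[95:245,290:460],None,fx=2.4,fy=3)])[:450,:,::-1])
E
```

```text
time: 23.42
position: [0.4712, 0.0414, 0.2296]
tool_rot: [3.142, 0.007, 0.006]
ft_force: [0.4, -0.2, -1.2]
grip_width: 0.005
time: 24.3
position: [0.4706, -0.0612, 0.2279]
tool_rot: [-3.141, -0.011, 0.0]
ft_force: [0.3, 0.9, -0.2]
grip_width: 0.003
t 24.3 pos [ 0.4706 -0.0612  0.2279] ang 0.39 tilt [-0.  0. -1.] F [ 0.34  0.95 -0.21] T [ 0.05   0.068 -0.037] g 0.003
units [-1.771  0.958 -0.552] turn None
245 [0.53554044 0.13745637 0.18949646] ((0.5334248542785645, 0.13797743618488312), (0.17565767467021942, 0.013082949444651604), 0.7960147857666016)
```

View pics/f.png

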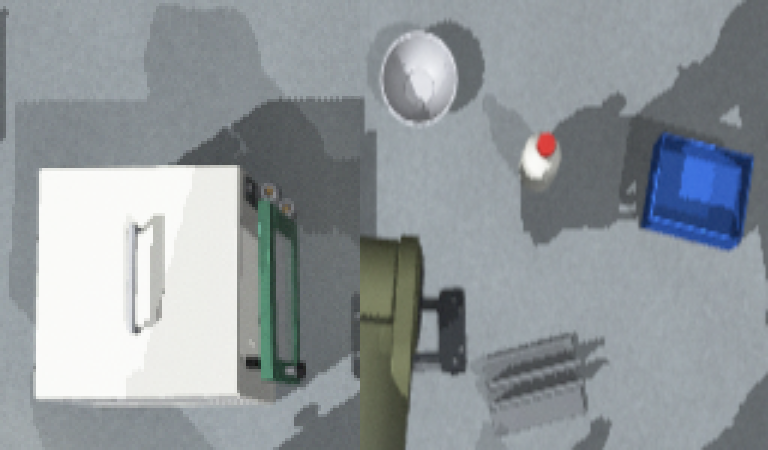

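The final view shows the door parallel to the front with both pins in its knuckles. The bowl, bottle and bin are undisturbed and the rack is empty. One numeric check of the shut angle comes before handing in.

Run:
```python
from h import *
f=np.load('top.npz');p,d=f['p'],f['d'];P=cloud(d,{"camera_matrix":f['K'],"pose":f['T']})
g=p.astype(int);G=(g[...,1]>g[...,0]*1.4)&(g[...,1]>g[...,2]*1.1)&(d>0)&(P[...,2]>.182)&(P[...,2]<.22)&(P[...,0]>.4)&(P[...,1]>.1)
q=P[G];k=np.polyfit(q[:,0],q[:,1],1);print('door yaw',np.degrees(np.arctan(k[0])),'y at x=.464',np.polyval(k,.464),'z',np.median(q[:,2]))
v0,v1=160,222
ys=[P[v,[u for u in range(200,260) if P[v,u,2]>.195][-1]][:2] for v in range(v0,v1)];ys=np.array(ys);print('cage front edge',np.degrees(np.arctan(np.polyfit(ys[:,0],ys[:,1],1)[0])),ys[:,1].mean())
```

```text
door yaw 0.623369087005611 y at x=.464 0.1366779906582457 z 0.18939406170696427
cage front edge 36.40590910341531 0.13182007944392546
```

Run:
```python
from h import *
f=np.load('top.npz');p,K,T=f['p'].astype(float),f['K'],f['T']
def w(u,v,z):
    r=T[:3,:3]@np.array([(u-K[0,2])/K[0,0],(v-K[1,2])/K[1,1],1]);return (T[:3,3]+r*(z-T[2,3])/r[2])[:2]
D,C=[],[]
for v in range(165,216):
    s=p[v,215:250];gr=s[:,1]-s[:,0]          # green rise = inner top edge
    i=np.argmax(np.diff(gr));
    j0=i; h=gr[i+2]/2; k=next((k for k in range(i-1,i+3) if gr[k]<=h<gr[k+1]),None)
    if k is not None: D.append(w(215.5-.5+k+(h-gr[k])/(gr[k+1]-gr[k]),v,.193))
    b=p[v,215:236].mean(1);m=np.argmin(np.diff(b));h=(b[m-2]+b[min(m+3,20)])/2;k=next((k for k in range(max(m-2,0),m+3) if b[k]>=h>b[k+1]),None)
    if k is not None: C.append(w(215+k+(b[k]-h)/(b[k]-b[k+1]),v,.205))
for n,a in(('door inner edge',D),('cage front',C)):
    a=np.array(a);
    for _ in range(3):
        c=np.polyfit(a[:,0],a[:,1],1);r=a[:,1]-np.polyval(c,a[:,0]);a=a[abs(r)<2.5*r.std()+1e-6]
    print(n,len(a),'yaw',np.degrees(np.arctan(c[0])).round(2),'y@.464',np.polyval(c,.464).round(4),'y@.62',np.polyval(c,.62).round(4),'res',r.std().round(5))
```

```text
door inner edge 51 yaw 1.19 y@.464 0.1425 y@.62 0.1457 res 0.00034
cage front 51 yaw -0.23 y@.464 0.1637 y@.62 0.1631 res 0.00026
```

The edge fits show the door rebounded to about 1.4° open, a gap of roughly 3–4 mm at the stop. I'll press it again and release it much more slowly.

```bash
python3 -m jog '[[[0,0,-0.4,0,0.08],[0,0,-0.8,0,0],[0,0,-0.8,0,0],[0,0,-0.5,0.3,0],[0,0,0,0.8,0],[0,0,0,0.7,0],[0,0,-0.4,0,0],[0,0,-0.4,0,0],[0,0,-0.3,0,0],[0,0,-0.1,0,0]]]'; python3 -m jog '[[[0,0,-0.05,0,0],[0,0,-0.05,0,0],[0,0,-0.05,0,0],[0,0,0,0,0]]]'
python3 -c "
from h import *
arc()"
```

```text
time: 25.65
position: [0.4713, 0.0871, 0.1571]
tool_rot: [-3.142, 0.0, -0.003]
ft_force: [-0.6, 0.3, -1.0]
grip_width: 0.006
time: 26.15
position: [0.4708, 0.0915, 0.1561]
tool_rot: [3.142, -0.004, -0.0]
ft_force: [-0.6, 1.3, 0.3]
grip_width: 0.006
t 26.15 pos [0.4708 0.0915 0.1561] ang -0.13 tilt [-0. -0. -1.] F [-0.57  1.28  0.32] T [0.025 0.013 0.007] g 0.006
units [0. 0. 0.] turn None
hinge in tool mm [167.1 -47.9  -0. ]
```

```bash
python3 -m jog '[[[0,0,-0.2,0,0],[0,0,-0.2,0,0],[0,0,-0.1,0,0],[0,0,-0.04,0,0],[0,0,-0.04,0,0],[0,0,-0.03,0,0],[0,0,-0.03,0,0],[0,0,-0.03,0,0],[0,0,0,0,0]]]'; python3 -m jog '[[[0,0,-0.02,0,0],[0,0,-0.02,0,0],[0,0,-0.02,0,0],[0,0,0,0,0]]]'; python3 -m jog '[[[0,0,-0.02,0,0],[0,0,-0.02,0,0],[0,0,0,0,0]]]'
```

```text
time: 27.28
position: [0.4709, 0.1184, 0.1561]
tool_rot: [3.142, -0.003, 0.0]
ft_force: [-0.0, 0.5, -0.2]
grip_width: 0.003
time: 27.78
position: [0.4709, 0.1208, 0.1561]
tool_rot: [3.142, -0.003, -0.0]
ft_force: [-0.4, 0.6, -0.2]
grip_width: 0.009
time: 28.15
position: [0.4709, 0.1217, 0.1561]
tool_rot: [3.141, -0.004, -0.0]
ft_force: [-0.6, -1.9, -0.1]
grip_width: 0.003
```

```bash
python3 -m jog '[[[0,0,-0.02,0,0],[0,0,0,0,0],[0,0,0,0,0],[0,0,0,0,0]]]';python3 -m jog '[[[0,0,0.01,0,0],[0,0,0.01,0,0],[0,0,0.01,0,0],[0,0,0.01,0,0],[0,0,0.01,0,0],[0,0,0.01,0,0],[0,0,0.01,0,0],[0,0,0.01,0,0],[0,0,0.02,0,0],[0,0,0.03,0,0]]]'; python3 -m jog '[[[0,0,0.05,0,0],[0,0,0.1,0,0],[0,0,0.3,0,0],[0,0,0.6,0,0],[0,0,0.7,0,0],[0,0,0.6,-0.5,0],[0,0,0.6,-0.8,0],[0,0,0.6,-0.5,0],[0,0,0.6,0,0],[0,0,0.5,0,0]]]'; python3 -m jog '[[[0,0,0,0,0],[0,0,0,0,0],[0,0,0,0,0]]]'
cat > chk.py <<'E'
from h import *
p,_,c=grab("top");p=p.astype(float);K,T=np.array(c["camera_matrix"]),np.array(c["pose"])
def w(u,v,z):
    r=T[:3,:3]@np.array([(u-K[0,2])/K[0,0],(v-K[1,2])/K[1,1],1]);return (T[:3,3]+r*(z-T[2,3])/r[2])[:2]
D,C=[],[]
for v in range(165,216):
    s=p[v,215:250];gr=s[:,1]-s[:,0];i=np.argmax(np.diff(gr));h=gr[i+2]/2
    k=next((k for k in range(i-1,i+3) if gr[k]<=h<gr[k+1]),None)
    if k is not None: D.append(w(215+k+(h-gr[k])/(gr[k+1]-gr[k]),v,.193))
    b=p[v,215:236].mean(1);m=np.argmin(np.diff(b));h=(b[m-2]+b[min(m+3,20)])/2;k=next((k for k in range(max(m-2,0),m+3) if b[k]>=h>b[k+1]),None)
    if k is not None: C.append(w(215+k+(b[k]-h)/(b[k]-b[k+1]),v,.205))
for n,a in(('door inner edge',D),('cage front',C)):
    a=np.array(a)
    for _ in range(3):
        q=np.polyfit(a[:,0],a[:,1],1);r=a[:,1]-np.polyval(q,a[:,0]);a=a[abs(r)<2.5*r.std()+1e-6]
    print(n,len(a),'yaw',np.degrees(np.arctan(q[0])).round(2),'y@.464',np.polyval(q,.464).round(4),'y@.62',np.polyval(q,.62).round(4))
E
python3 chk.py
```

```text
time: 28.65
position: [0.4709, 0.1219, 0.1561]
tool_rot: [3.14, -0.005, -0.001]
ft_force: [-0.4, -4.2, 1.9]
grip_width: 0.005
time: 29.9
position: [0.4709, 0.118, 0.1561]
tool_rot: [-3.141, 0.003, -0.0]
ft_force: [0.3, 0.2, 0.2]
grip_width: 0.006
time: 31.15
position: [0.4703, -0.0701, 0.2285]
tool_rot: [3.141, -0.006, 0.001]
ft_force: [-0.1, 0.6, 0.2]
grip_width: 0.009
time: 31.52
position: [0.4705, -0.067, 0.2281]
tool_rot: [-3.142, 0.001, 0.0]
ft_force: [0.6, -0.2, -0.4]
grip_width: 0.007
door inner edge 51 yaw 1.11 y@.464 0.1428 y@.62 0.1458
cage front 51 yaw -0.24 y@.464 0.1637 y@.62 0.1631
```

The result matches the first release (about 1.1°), so either the fit is biased or the door is stopped by something else. I'll look straight down at the gap with the wrist camera.

```bash
python3 -m jog '[[[0,0,0,-0.5,0],[0,-0.2,-0.4,-0.5,0],[0,-0.2,-0.8,0,0],[0,-0.2,-0.8,0,0],[0,-0.2,-0.8,0,0],[0,-0.1,-0.8,0,0],[0,0,-0.8,0,0],[0,0,-0.6,0,0],[0,0,-0.3,0,0],[0,0,0,0,0]]]'; python3 -m jog '[[[0,0,0,0,0],[0,0,0,0,0]]]'
python3 - <<'E'
from h import *
go(.435,.145,.258)
s=get_state();p,d=eyes.get_image("wrist");np.savez('w5.npz',p=p,d=d,pos=s["position"],rot=s["tool_rot"])
cv2.imwrite('pics/w5.png',cv2.resize(p[0:260,200:440],None,fx=2.3,fy=2.3,interpolation=3)[:,:,::-1])
E
```

```text
time: 32.83
position: [0.4348, 0.1446, 0.2681]
tool_rot: [3.141, -0.001, -0.0]
ft_force: [0.2, -0.1, 0.2]
grip_width: 0.004
time: 33.08
position: [0.4351, 0.143, 0.268]
tool_rot: [3.141, -0.006, -0.0]
ft_force: [0.2, 0.3, 0.7]
grip_width: 0.003
t 33.08 pos [0.4351 0.143  0.268 ] ang -0.23 tilt [-0. -0. -1.] F [0.21 0.33 0.69] T [ 0.055 -0.016  0.003] g 0.003
units [-0.003 -0.051  0.251] turn None
```

View pics/w5.png

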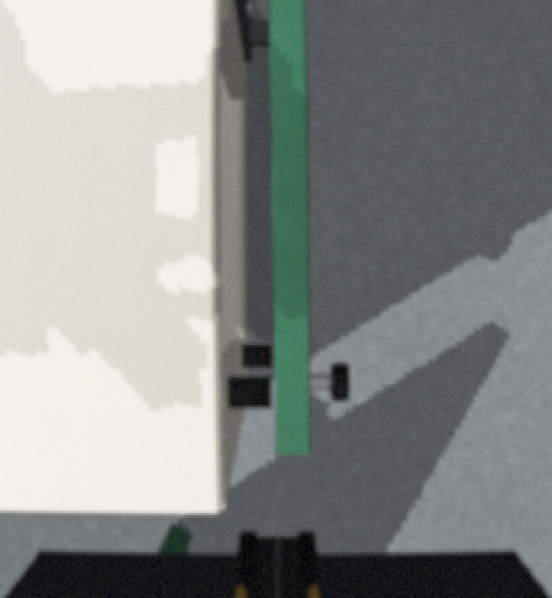

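The wrist view shows the upper stop's tip at crop (270,392) and the door's inner edge at about column 275, so the gap is only 1–2 mm. I'll quantify it.

Run:
```python
from h import *
f=np.load('w5.npz');p=f['p'].astype(float);M=R.from_rotvec(f['rot']).as_matrix();pos=f['pos']
def W(u,v,z): return (M@pt(u,v,pos[2]-z)+pos)
D,E,C=[],[],[]
for v in list(range(50,140))+list(range(176,196)):
    g=p[v,305:345,1]-p[v,305:345,0];t=g.max()*.5;i=np.where(g>t)[0];a,b=i[0],i[-1]
    D.append(W(305+a-1+(t-g[a-1])/(g[a]-g[a-1]),v,.193));E.append(W(305+b+(g[b]-t)/(g[b]-g[b+1]),v,.193))
for v in range(50,200):
    b=p[v,280:312].mean(1);m=np.argmin(np.diff(b));C.append(W(280+m+.5,v,.205))
for n,a in(('inner',D),('outer',E),('cage',C)):
    a=np.array(a)
    for _ in range(4):
        q=np.polyfit(a[:,0],a[:,1],1);r=a[:,1]-np.polyval(q,a[:,0]);a=a[abs(r)<2.5*r.std()+1e-6]
    print(n,len(a),'yaw',np.degrees(np.arctan(q[0])).round(2),'y@.464',np.polyval(q,.464).round(4),'y@.62',np.polyval(q,.62).round(4),r.std().round(5))
v=170
print('stop row',[ (u,p[v,u].astype(int).tolist()) for u in range(312,326)])
for u in (317,317.5,318): print(W(u,170,.165).round(4),W(u,170,.165)[1])
```

```text
inner 109 yaw 0.7 y@.464 0.1441 y@.62 0.146 0.00011
outer 108 yaw 0.5 y@.464 0.1326 y@.62 0.134 6e-05
cage 139 yaw -0.07 y@.464 0.1633 y@.62 0.1631 0.00032
stop row [(312, [22, 26, 21]), (313, [22, 21, 21]), (314, [16, 16, 18]), (315, [21, 19, 20]), (316, [35, 36, 37]), (317, [76, 80, 80]), (318, [108, 118, 118]), (319, [111, 135, 126]), (320, [91, 133, 115]), (321, [78, 134, 105]), (322, [71, 129, 101]), (323, [72, 131, 102]), (324, [73, 129, 102]), (325, [68, 126, 100])]
[0.4607 0.1461 0.165 ] 0.1461497840123275
[0.4607 0.1457 0.165 ] 0.14571254044814688
[0.4607 0.1453 0.165 ] 0.1452753077891206
```

```bash
python3 -m jog '[[[0,0,0,0,0],[0,0,0,0,0],[0,0,0,0,0],[0,0,0,0,0],[0,0,0,0,0],[0,0,0,0,0],[0,0,0,0,0],[0,0,0,0,0]]]'
cat > wchk.py <<'E'
from h import *
s=get_state();p,d=eyes.get_image("wrist");p=p.astype(float);M=R.from_rotvec(s["tool_rot"]).as_matrix();pos=s["position"]
def W(u,v,z): return (M@pt(u,v,pos[2]-z)+pos)
D,E=[],[]
for v in list(range(50,140))+list(range(176,196)):
    g=p[v,305:345,1]-p[v,305:345,0];t=g.max()*.5;i=np.where(g>t)[0];a,b=i[0],i[-1]
    D.append(W(305+a-1+(t-g[a-1])/(g[a]-g[a-1]),v,.193));E.append(W(305+b+(g[b]-t)/(g[b]-g[b+1]),v,.193))
for n,a in(('inner',D),('outer',E)):
    a=np.array(a);q=np.polyfit(a[:,0],a[:,1],1);print(n,'yaw',np.degrees(np.arctan(q[0])).round(2),'y@.464',np.polyval(q,.464).round(4),'y@.62',np.polyval(q,.62).round(4))
print('stop tip',W(316.8,170,.165)[1].round(4),pos.round(4))
E
python3 wchk.py
```

```text
time: 34.12
position: [0.4349, 0.144, 0.2681]
tool_rot: [3.141, -0.004, 0.0]
ft_force: [0.4, -0.1, 0.0]
grip_width: 0.005
inner yaw 0.71 y@.464 0.1441 y@.62 0.146
outer yaw 0.51 y@.464 0.1325 y@.62 0.1339
stop tip 0.1474 [0.4349 0.144  0.2681]
```

The door isn't drifting; a gap of about 1.5–2 mm remains. There is time for one gentler press: light contact, a hold, then a very slow release.

```bash
python3 -m jog '[[[0,0.3,0.4,0,0],[0,0.4,0.6,0,0],[0,0.2,0.4,0,0],[0,0,0.1,0.3,0],[0,0,0,0.8,0],[0,0,0,0.8,0],[0,0,0,0.6,0],[0,0,0,0.3,0],[0,0,0,0,0],[0,0,0,0,0]]]'; python3 -c "
from h import *
arc()"
```

```text
time: 35.42
position: [0.4714, 0.0842, 0.157]
tool_rot: [-3.142, 0.003, -0.002]
ft_force: [0.5, 0.7, 0.1]
grip_width: 0.004
t 35.42 pos [0.4714 0.0842 0.157 ] ang -0.11 tilt [ 0.002  0.    -1.   ] F [0.46 0.66 0.14] T [ 0.008  0.025 -0.001] g 0.004
units [0. 0. 0.] turn None
hinge in tool mm [166.5 -55.1   0.3]
```

Target y is about 0.1205, then fine steps.

```bash
python3 -m jog '[[[0,0,-0.25,0,0],[0,0,-0.3,0,0],[0,0,-0.2,0,0],[0,0,-0.08,0,0],[0,0,-0.03,0,0],[0,0,-0.02,0,0],[0,0,-0.02,0,0],[0,0,0,0,0],[0,0,0,0,0]]]'
```

```text
time: 36.55
position: [0.4709, 0.1198, 0.1561]
tool_rot: [3.141, -0.004, -0.0]
ft_force: [0.2, 0.3, 0.5]
grip_width: -0.0
```

```bash
python3 -m jog '[[[0,0,-0.01,0,0],[0,0,-0.01,0,0],[0,0,0,0,0]]]'
```

```text
time: 36.92
position: [0.4709, 0.1207, 0.1561]
tool_rot: [3.141, -0.003, -0.0]
ft_force: [0.2, -0.4, -0.0]
grip_width: 0.002
```

```bash
python3 -m jog '[[[0,0,-0.01,0,0],[0,0,-0.01,0,0],[0,0,-0.01,0,0],[0,0,0,0,0],[0,0,0,0,0]]]'; python3 -m jog '[[[0,0,-0.01,0,0],[0,0,0,0,0],[0,0,0,0,0],[0,0,0,0,0],[0,0,0,0,0],[0,0,0,0,0]]]'; python3 -m jog '[[[0,0,0.005,0,0],[0,0,0.005,0,0],[0,0,0.005,0,0],[0,0,0.005,0,0],[0,0,0.005,0,0],[0,0,0.005,0,0],[0,0,0.005,0,0],[0,0,0.005,0,0],[0,0,0.005,0,0],[0,0,0.005,0,0]]]'; python3 -m jog '[[[0,0,0.005,0,0],[0,0,0.005,0,0],[0,0,0.005,0,0],[0,0,0.01,0,0],[0,0,0.01,0,0],[0,0,0.02,0,0],[0,0,0.05,0,0]]]'
```

```text
time: 37.55
position: [0.4709, 0.1217, 0.1561]
tool_rot: [3.141, -0.004, -0.0]
ft_force: [0.2, -0.8, 0.2]
grip_width: 0.004
time: 38.3
position: [0.4709, 0.1219, 0.1561]
tool_rot: [3.141, -0.004, -0.0]
ft_force: [-0.2, -3.9, 1.5]
grip_width: 0.007
time: 39.55
position: [0.4709, 0.1206, 0.1562]
tool_rot: [-3.141, 0.003, -0.0]
ft_force: [0.2, 0.1, 0.3]
grip_width: 0.004
time: 40.42
position: [0.4709, 0.1161, 0.1561]
tool_rot: [3.142, -0.003, 0.0]
ft_force: [-0.0, -0.3, -0.3]
grip_width: 0.005
```

Now retreat, lift, and recheck with the same fits.

```bash
python3 -m jog '[[[0,0,0.2,0,0],[0,0,0.4,0,0],[0,0,0.7,0,0],[0,0,0.7,-0.3,0],[0,0,0.7,-0.8,0],[0,0,0.6,-0.8,0],[0,0,0.6,-0.5,0],[0,0,0.5,0,0],[0,0,0.3,0,0],[0,0,0,0,0]]]'; python3 -m jog '[[[0,0,0,0,0],[0,0,0,0,0]]]'; python3 chk.py
```

```text
time: 41.68
position: [0.4701, -0.0726, 0.2517]
tool_rot: [-3.141, 0.006, 0.001]
ft_force: [-0.0, 0.7, -0.1]
grip_width: 0.006
time: 41.92
position: [0.4705, -0.0709, 0.252]
tool_rot: [-3.141, 0.001, 0.0]
ft_force: [0.7, 0.4, -0.1]
grip_width: 0.007
door inner edge 51 yaw 0.83 y@.464 0.1434 y@.62 0.1456
cage front 51 yaw -0.22 y@.464 0.1637 y@.62 0.1631
```

The door closed a little further, to within about 1 mm of the stops by the fit. The arm is clear, so I'll hand in.

```bash
python3 -c "
from h import *
print(job.close_job(),get_state()['time'])"
```

```text
the job is handed in; nothing more can be done
the job is handed in; nothing more can be done
```

The middle-sized door is back on the recovery cage, swung shut to about 1 mm from its stops, and the job was handed in at about 42 s.

- **Hanging:** I gripped the door by its top rail and carried it over about 100° open. I lowered it in small steps, with no side force felt, until the lugs took its weight at the expected height. At most it was pressed down about 4 N, counting its own weight. After letting go, the pictures showed a pin in each knuckle.
- **Closing:** I pushed the door shut with the closed fingers. At the stops the arm halted at the same place three times, at 4–10 N.
- **Disagreement:** After the first two releases, the camera fits showed the door 0.6–1.4° open, about 2 mm off the stop. The third, slower release brought it roughly 0.6 mm closer. By the top camera it is about 1° off parallel. The wrist camera had read lower on the second release, and I did not repeat it after the third. So I can't confirm that it touches the stops.
- **Bystanders:** The bottle, bowl and bin looked undisturbed in the picture taken after the first closing. I did not view another one after that, but the later moves stayed near the cage front. The robot was clear of everything when I handed in.

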